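Collect the finished camera heads from the catch tray

ROBOT

A 6-joint arm with a two-finger parallel gripper is mounted at the origin on the work surface. World frame = base frame: x ahead of the robot, y to its left, z up, the work surface at z = 0. Lengths are in m, angles in rad, forces in N, time in s.
With the tool pointing down it reaches from about 0.35 to 0.85 m from the base axis. Payload 8.1 kg.
Tool frame: the origin (TCP) lies on the centre line of the jaws, within the pads' length; the fingertips stand 17 mm ahead of it and the grasp point (between the pads) lies 2 mm behind it; z points along the fingers, y is the line along which they close (so a half turn about z gives the same grasp; the last joint's range is limited). The gripper opens to 93 mm and grips with 3 to 60 N. Pads are 15 mm wide; open, the fingers measure 128 mm over their backs; the gripper's body (75 mm by 188 mm) begins 65 mm behind the grasp point.
Start: joints at [1.237, 0.13, 1.488, -0, 1.523, -0.085], TCP at [0.148, 0.582, 0.236] pointing down, gripper open.
Joint ranges: [-2.96, 2.96], [-0.89, 2.26], [0.02, 2.5], [-1.34, 4.48], [0, 2.73], [-2.66, 2.66]. Speed limits (rad/s): [2.39, 2.39, 2.79, 3.14, 3.14, 3.14].

INTERFACE

Orientations are given as a rotation vector (axis times angle).
In Python, from plant import telemetry, viewer, order gives the robot as it stands.
- The arm moves only by the tool send_rows, never from a script. Its argument "plan" is a list that holds one entry, the list of rows, each a list of 5 numbers: the closure, from -1 (fully open) to 1 (shut), then the shift along the world's x, y, z normalised to -1 to 1, where 1 is 0.2 m, then the turn about the world's z normalised to -1 to 1, where 1 is 60 degrees. A call has 1 to 20 rows; each row is the pose to reach, as a shift and turn from the pose commanded when the call began; what a row does not reach only later rows make up. A row lasts 1/12 s, in which the tool goes at most 41.7 mm and 7.16 degrees, less where a joint would pass 70% of its speed; a pose out of reach is approached as far as the arm can. A call with a number of a shift or a turn outside -1 to 1 is refused whole. A call with a gripper value outside its range is refused whole. The fingers move at their own pace and stop on an object; "force" is the grip in N (left out, the last holds). Time passes only in rows, so rows that repeat a pose let the fingers close. It gives the time, the measured TCP pose, the force, the opening and the grip force at its end, in the units of the state.
- telemetry.read_state(): the state, without advancing time (a new reading comes with each control period).
- viewer.read_camera(name): name is "scene" or "top" or "wrist"; returns (picture, depth): 400x640x3 uint8, blue, green, red; 400x640 float32, m along the optical axis (not along the pixel's ray), 0 where there is no reading.
- viewer.calibration(name): a dict with "camera_matrix" (3x3 intrinsics, pixels), "dist_coeffs" ([k1, k2, p1, p2, k3] as OpenCV has them; the pictures are not rectified), "extrinsics" (4x4, takes a point from camera to world coordinates); the wrist camera has in their place "hand_eye" (4x4, takes a point from camera to tool coordinates, whose origin is the TCP and whose axes are the flange's). Camera axes: x right, y up, looking along -z (the intrinsics and any distortion apply to the point x, -y, -z); pixel columns grow to the right and rows downward; lengths in m; the calibration is good to about 2 mm. A picture is of the moment at which its call begins: read the wrist's pose just before it. calibration takes no time and is no camera call.
- order.close_job(): hands the job in; it is judged then, once.
The state is a dict: "t": time; "q": joint angles; "dq": joint speeds; "joint_torque": joint torques, N m; "tool_pos": TCP position; "orientation": TCP orientation; "force": force on the tool from outside, world axes, zero at the start; "wrist_torque": the same for the moment, N m; "opening": finger opening in m; "gripper_force": force on a finger pad.
Only numpy, scipy, OpenCV 4.12 (cv2) and the standard library are available. Lean on these libraries where they do the work, as an engineer would, in place of code of your own. Each camera call takes 0.05 s, during which the arm holds its last target. There are 200 camera calls.

TASK

Take the two finished camera heads that lie in the machine's catch tray and stand each one upright, lens up, in a free cell of the divided crate, one per cell. The cork pads in the cells stand at different heights, so feel for the bottom and set the heads down gently: do not drop them and do not press hard. Leave the camera head that already stands in the crate, the bottle and the screwdriver where they are.

Things in the scene. Friction and masses are not known exactly. Their poses are not given: they have to be found in the camera images.
- head_a: camera head: square black housing 36 x 36 x 60 mm with a bare aluminium round lens barrel (diameter 27, length 25 mm) on one end, 85 mm in all, 0.12 to 0.24 kg. Origin: centre of the square foot (end without lens); z axis runs to the lens. At the start it lies on a flat side in the catch tray, foot away from the robot, lens roughly towards it: origin 18 mm above the tray's floor.
- head_b: camera head: square black housing 36 x 36 x 60 mm with a bare aluminium round lens barrel (diameter 27, length 25 mm) on one end, 85 mm in all, 0.12 to 0.24 kg. Origin: centre of the square foot (end without lens); z axis runs to the lens. Lies like head_a in the catch tray, beside it: feet about 100 to 140 mm apart.
- head_c: camera head: square black housing 36 x 36 x 60 mm with a bare aluminium round lens barrel (diameter 27, length 25 mm) on one end, 85 mm in all, 0.12 to 0.24 kg. Origin: centre of the square foot (end without lens); z axis runs to the lens. It already stands upright in one cell of the crate (which one varies) and must stay there.
- machine: fixed machine with aluminium catch tray. Origin: under the tray's centre, on the table. Tray 180 (x) x 290 (y) mm outside, floor and walls 4 mm thick, wall tops 22 mm above the table. On its +y side a steel chute, up to 50 mm high, leads to the black case, 200 mm high, spanning x = -90 to +230, y = +210 to +510 mm.
- crate: fixed grey plastic crate, 66 (x) x 245 (y) x 35 mm high outside, walls and floor 5 mm, two dividers of full height: a row of three cells along y, each 56 (x) x 75 (y) mm inside, centres at y = -80, 0, +80 mm. Origin: centre of its underside; x axis roughly away from the robot.
- pad_a: cork pad of one free cell (which one varies), nearly filling it. Origin: cell centre, on the crate's inner floor, 5 mm above its underside; axes as the crate. The pad's flat, firm top stands 4 to 18 mm above this origin, different in each cell and at every start; that height is not tracked: feel for it.
- pad_b: cork pad of one free cell (which one varies), nearly filling it. Origin: cell centre, on the crate's inner floor, 5 mm above its underside; axes as the crate. The pad's flat, firm top stands 4 to 18 mm above this origin, different in each cell and at every start; that height is not tracked: feel for it.
- bottle: pale round bottle with a white label and a black cap, 64 mm diameter, 130 mm high, standing beyond the work; origin at the centre of its base. Leave alone.
- driver: black screwdriver lying on the table beyond the crate, roughly along y; leave alone.
Mind the look-alikes: they are no part of the job. What is shaped like the head_a but green or orange is not meant.

How it is judged:
At the end, for the whole second after the job is handed in: head_a and head_b each stand upright (within 0.12 rad, lens up) and at rest on the pads inside the crate, foot within 30 mm of the crate's middle line in x, within 120 mm of its centre in y and 3 to 32 mm above its underside (so one per cell); head_c stands upright within 20 mm of where it was (angle between each of head_a, head_b, head_c's own z axis and vertical below 0.12 rad and x of head_a in the frame of crate between -0.03 and 0.03 m and y of head_a in the frame of crate between -0.12 and 0.12 m and z of head_a in the frame of crate between 0.003 and 0.032 m and linear speed of each of head_a, head_b below 0.02 m/s and angular speed of each of head_a, head_b below 0.2 rad/s and x of head_b in the frame of crate between -0.03 and 0.03 m and y of head_b in the frame of crate between -0.12 and 0.12 m and z of head_b in the frame of crate between 0.003 and 0.032 m and distance of head_c from where it was at the start of the episode below 0.02 m); the robot touches nothing.
It fails at once if a camera head is dropped or knocked over: it moves faster than 0.35 m/s (a fall of about 6 mm) while the fingers do not touch it ((contact force between the fingers and head_a below 0.05 N and linear speed of head_a above 0.35 m/s) or (contact force between the fingers and head_b below 0.05 N and linear speed of head_b above 0.35 m/s)).
It fails at once if a camera head is pressed on a pad or the crate with more than 40 N (contact force between any of head_a, head_b and crate above 40 N or contact force between any of head_a, head_b and pad_a above 40 N or contact force between any of head_a, head_b and pad_b above 40 N).
It fails at once if the camera head already in the crate is shifted more than 20 mm or tipped (distance of head_c from where it was at the start of the episode above 0.02 m or angle between head_c's own z axis and vertical above 0.3 rad).
It fails at once if the bottle or the screwdriver is shifted more than 30 mm (distance of any of bottle, driver from where it was at the start of the episode above 0.03 m).
It also fails if it takes over 64 s, if anything falls off the work surface, if the arm or the gripper's body presses on something with over 40 N, if the wrist force passes 120 N, or if a joint passes its speed limit or range.

## Working session

There is one attempt and no reset: what is moved stays moved. The work goes in short steps, Python scripts to look and compute and a tool call to move; the robot and the scene stay as the last step left them, time stands still between calls to the robot, and variables do not carry over. Pictures are saved under pics/ and viewed, at most 10 in all, crops included, and the job is handed in when it is done.

Besides the shell and the picture viewer there is one more tool, called as name(argument=value, ...) on one line, values as JSON. send_rows: Moves the arm, as the interface text tells. Scaled input: -1 to 1 covers 0.2 m each way for a shift and 60 degrees each way for a turn. Its arguments: {"type":"object","properties":{"plan":{"type":"array"},"force":{"type":"number"}},"required":["plan"]}

```bash
mkdir -p pics; ls
python3 - <<'E'
from plant import telemetry, viewer
import cv2, numpy as np
s=telemetry.read_state(); print({k:np.round(v,3).tolist() for k,v in s.items()})
ims=[]
for n in("top","scene"):
    p,d=viewer.read_camera(n); c=viewer.calibration(n)
    np.savez(f"{n}0.npz",p=p,d=d); cv2.imwrite(f"pics/{n}0.png",p)
    print(n,{k:np.round(v,4).tolist() for k,v in c.items()},(d>0).mean())
print({k:np.round(v,4).tolist() for k,v in viewer.calibration("wrist").items()})
E
```

```text
pics
{'t': 0.0, 'q': [1.237, 0.131, 1.489, 0.0, 1.523, -0.085], 'dq': [0.002, -0.0, -0.0, 0.002, -0.0, 0.0], 'joint_torque': [0.001, -55.986, -49.174, 0.077, 0.036, -0.0], 'tool_pos': [0.148, 0.581, 0.235], 'orientation': [-0.39, -3.117, 0.003], 'force': [0.366, 0.115, -0.791], 'wrist_torque': [0.042, 0.014, 0.019], 'gripper_force': 0.0, 'opening': 0.093}
top {'camera_matrix': [[518.5888, 0.0, 323.469], [0.0, 518.5888, 198.1236], [0.0, 0.0, 1.0]], 'dist_coeffs': [-0.1617, 0.0, 0.0, 0.0, 0.0], 'extrinsics': [[0.021, 0.9868, -0.1606, 0.3265], [-0.9997, 0.0188, -0.0151, -0.012], [-0.0119, 0.1609, 0.9869, 1.3272], [0.0, 0.0, 0.0, 1.0]]} 0.996109375
scene {'camera_matrix': [[473.2055, 0.0, 317.0781], [0.0, 473.2055, 200.49], [0.0, 0.0, 1.0]], 'dist_coeffs': [-0.0737, 0.0, 0.0, 0.0, 0.0], 'extrinsics': [[-0.2182, -0.5795, 0.7852, 1.4891], [0.9756, -0.1112, 0.1891, 0.2397], [-0.0223, 0.8073, 0.5897, 0.7687], [0.0, 0.0, 0.0, 1.0]]} 0.9908359375
{'camera_matrix': [[355.5506, 0.0, 321.274], [0.0, 355.5506, 193.9905], [0.0, 0.0, 1.0]], 'dist_coeffs': [-0.0095, 0.0, 0.0, 0.0, 0.0], 'hand_eye': [[0.0006, 0.9586, 0.2849, 0.0791], [1.0, -0.0004, -0.0006, -0.0008], [-0.0004, 0.2849, -0.9586, -0.1493], [0.0, 0.0, 0.0, 1.0]]}
```

View pics/top0.png

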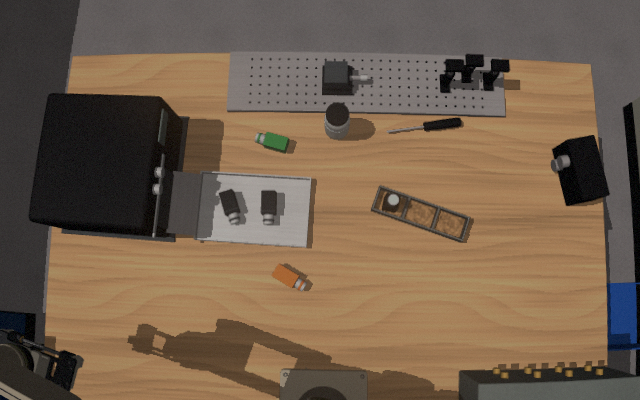

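View pics/scene0.png

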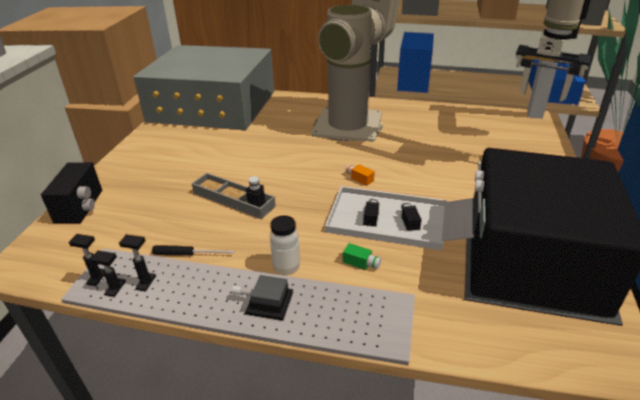

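Top view: black heads in the tray at (231,206) and (268,206), feet up in the picture and lenses towards the robot. The lookalikes are green (273,142) and orange (290,277), both outside the tray and so not meant. The crate is at (421,213). Head_c stands in its left cell at (392,201), and the free cells are at (421,214) and (452,224). I confirm this in one enlarged crop.

```bash
cat > h.py <<'E'
import numpy as np, cv2
from plant import viewer, telemetry
from scipy.spatial.transform import Rotation as R
def pose(n,s=None):
    c=viewer.calibration(n)
    if n!="wrist": return c,np.array(c["extrinsics"])
    T=np.eye(4); T[:3,:3]=R.from_rotvec(s["orientation"]).as_matrix(); T[:3,3]=s["tool_pos"]
    return c,T@np.array(c["hand_eye"])
def rays(n,uv,s=None):
    c,T=pose(n,s)
    x=cv2.undistortPoints(np.array(uv,float).reshape(-1,1,2),np.array(c["camera_matrix"]),np.array(c["dist_coeffs"]))[:,0]
    d=np.c_[x[:,0],-x[:,1],-np.ones(len(x))]
    return T[:3,3],d@T[:3,:3].T
def atz(n,uv,z,s=None):
    o,d=rays(n,uv,s); return o+d*((z-o[2])/d[:,2])[:,None]
def cloud(n,d,s=None):
    uv=np.stack(np.meshgrid(np.arange(640),np.arange(400)),-1).reshape(-1,2)
    o,r=rays(n,uv,s); return (o+r*d.reshape(-1,1)).reshape(400,640,3)
def tri(obs):  # [(name,(u,v),state)]
    A=0;b=0
    for n,uv,s in obs:
        o,d=rays(n,[uv],s); d=d[0]/np.linalg.norm(d[0]); P=np.eye(3)-np.outer(d,d); A=A+P; b=b+P@o
    return np.linalg.solve(A,b)
E
python3 - <<'E'
from h import *
z=np.load("top0.npz"); p=z["p"]; P=cloud("top",z["d"])
a=cv2.resize(p[165:250,195:315],None,fx=4,fy=4,interpolation=cv2.INTER_CUBIC)
b=cv2.resize(p[180:245,365:485],None,fx=4,fy=4,interpolation=cv2.INTER_CUBIC)
cv2.imwrite("pics/crop1.png",np.vstack([a,b]))
for n,uv in dict(ha=(268,203),hb=(231,203),tray=(290,225),hctop=(393,199),pad1=(421,216),pad2=(452,226),table=(350,180)).items():
    print(n,P[uv[1],uv[0]].round(4))
# dark blobs in tray
m=np.zeros((400,640),np.uint8); m[180:240,205:305]=(p[180:240,205:305].max(2)<60)*255
k,l,st,ce=cv2.connectedComponentsWithStats(m)
for i in range(1,k):
    if st[i,4]>150:
        q=P[l==i]; q=q[q[:,2]>0.03]
        r=cv2.minAreaRect((q[:,:2]*1000).astype(np.float32)); print(st[i],ce[i].round(1),"z",np.median(q[:,2]).round(4),"rect mm",np.round(r[0],1),np.round(r[1],1),r[2])
        print(np.round(cv2.boxPoints(r),1).tolist())
# crate walls by height
Q=P[175:250,365:480].reshape(-1,3); g=Q[(Q[:,2]>0.03)&(Q[:,2]<0.042)]
r=cv2.minAreaRect((g[:,:2]*1000).astype(np.float32)); print("crate",r,np.median(g[:,2]))
E
```

```text
ha [0.5206 0.1469 0.0416]
hb [0.5192 0.2415 0.0391]
tray [0.4696 0.0922 0.0103]
hctop [ 0.5278 -0.1606  0.0967]
pad1 [ 0.4984 -0.2424  0.0153]
pad2 [ 0.473  -0.3205  0.024 ]
table [ 0.5915 -0.0599  0.0008]
[219 190  21  26 336] [229.1 201.9] z 0.0398 rect mm [425.5 139.7] [358.4  53.1] 48.461814880371094
[[286.79998779296875, 23.200000762939453], [326.5, -12.0], [564.2000122070312, 256.29998779296875], [524.4000244140625, 291.5]]
[262 191  15  24 325] [268.9 201.7] z 0.0395 rect mm [523.1 146.7] [59.3 33.7] 1.1306344270706177
[[493.1000061035156, 162.89999389648438], [493.79998779296875, 129.3000030517578], [553.0999755859375, 130.39999389648438], [552.4000244140625, 164.10000610351562]]
crate ((504.298095703125, -238.27149963378906), (243.25567626953125, 67.46543884277344), 71.78868103027344) 0.03434534819947932
```

View pics/crop1.png

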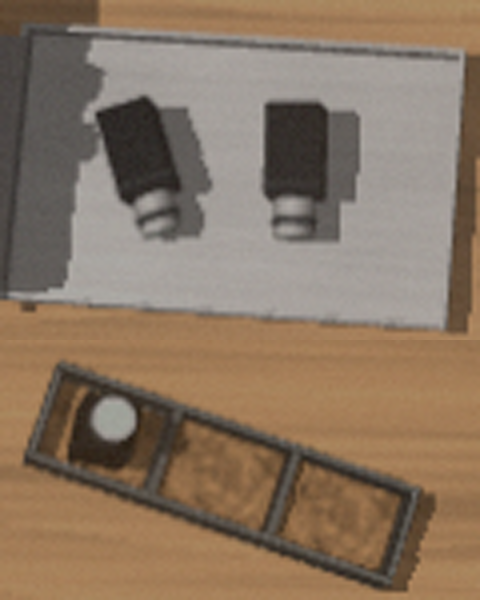

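Crop: both black heads lie in the tray. Head 1 has its foot at crop (296,102) and lens at (294,240). Head 2 has its foot at (123,104) and lens at (157,238). In the crate, the left cell is occupied and the middle and right cells are free. Both heads in the tray are black, as described, so they are the ones meant. I move the wrist camera over the tray.

send_rows(plan=[[[-1,0.75,-1,0,0.13],[-1,0.75,-1,0,0.26],[-1,0.75,-1,0,0.26],[-1,0.75,-1,0,0.26],[-1,0.75,-1,0,0.26],[-1,0.75,-1,0,0.26],[-1,0.75,-1,0,0.26],[-1,0.75,-1,0,0.26]]], force=8)

```text
t: 0.77
tool_pos: [0.299, 0.3798, 0.2354]
orientation: [0.03, -3.141, 0.0]
force: [-0.1, -0.1, -0.8]
opening: 0.0931
gripper_force: 0.0
```

send_rows(plan=[[[-1,0.9,-0.95,0,0],[-1,0.9,-0.95,0,0],[-1,0.9,-0.95,0,0],[-1,0.9,-0.95,0,0],[-1,0.9,-0.95,0,0],[-1,0.9,-0.95,0,0],[-1,0.9,-0.95,0,0],[-1,0.9,-0.95,0,0],[-1,0.9,-0.95,0,0],[-1,0.9,-0.95,0,0]]])

```text
t: 1.6
tool_pos: [0.4768, 0.1932, 0.2353]
orientation: [0.039, -3.14, -0.001]
force: [0.3, 0.6, 1.0]
opening: 0.0929
gripper_force: 0.0
```

Run:
```python
from h import *
import pickle
s=telemetry.read_state(); p,d=viewer.read_camera("wrist")
pickle.dump((s,p,d),open("w1.pkl","wb")); cv2.imwrite("pics/w1.png",p)
print(s["t"],s["tool_pos"],s["orientation"],s["force"])
P=cloud("wrist",d,s)
for tag,lo in(("top",0.034),):
    m=((P[...,2]>lo)&(P[...,2]<0.05)&(P[...,0]>0.43)&(P[...,0]<0.6)&(P[...,1]>0.08)&(P[...,1]<0.30)&(p.max(2)<80)).astype(np.uint8)
    k,l,st,ce=cv2.connectedComponentsWithStats(m)
    for i in range(1,k):
        if st[i,4]>500:
            q=P[l==i]; r=cv2.minAreaRect((q[:,:2]*1000).astype(np.float32)); print(st[i],"z",np.median(q[:,2]).round(4),np.round(r[0],1),np.round(r[1],1),round(r[2],2))
t=np.load("top0.npz"); Pt=cloud("top",t["d"]); 
m=((Pt[...,2]>0.034)&(Pt[...,2]<0.05)&(Pt[...,0]>0.43)&(Pt[...,0]<0.6)&(Pt[...,1]>0.19)&(Pt[...,1]<0.29)&(t["p"].max(2)<60))
r=cv2.minAreaRect((Pt[m][:,:2]*1000).astype(np.float32)); print("top H2",r)
```

```text
1.6 [0.47676339 0.19316037 0.23530246] [ 3.91943658e-02 -3.14029145e+00 -8.11040309e-04] [0.29129597 0.55725202 0.96272271]
[ 351  184   49   63 1903] z 0.0402 [522.8 249.8] [60.5 35.3] 19.29
[ 259  187   37   56 1953] z 0.0401 [524.1 148.7] [60.2 36.3] 0.88
top H2 ((522.0150756835938, 248.61483764648438), (60.504051208496094, 33.32251739501953), 19.96836280822754)
```

View pics/w1.png

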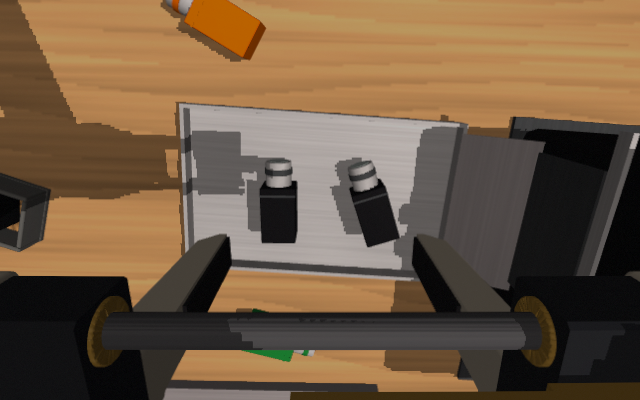

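Both views agree. Head 1's housing centre is (0.524, 0.148) with its axis at 1°. Head 2's is (0.522, 0.249) at 19.5°. The tops are at z = 0.040. In the wrist picture the housings are at (278,212) and (375,215), with the lenses towards the robot. I grip head 1 on the housing near the shoulder and turn it upright on its foot edge.

send_rows(plan=[[[-0.18,0.134,-0.229,-0.2,0],[-0.18,0.134,-0.229,-0.4,0],[-0.18,0.134,-0.229,-0.6,0],[-0.18,0.134,-0.229,-0.8,0],[-0.18,0.134,-0.229,-0.86,0],[-0.18,0.134,-0.229,-0.86,0],[-0.18,0.134,-0.229,-0.86,0],[-0.18,0.134,-0.229,-0.86,0],[-0.18,0.134,-0.229,-0.86,0],[-0.18,0.134,-0.229,-0.86,0]]])

```text
t: 2.48
tool_pos: [0.5065, 0.1465, 0.0665]
orientation: [-0.038, 3.137, 0.001]
force: [-0.8, -0.4, -0.4]
opening: 0.055
gripper_force: 0.0
```

send_rows(plan=[[[-0.18,-0.01,0,-0.05,0],[-0.18,-0.01,0,-0.1,0],[-0.18,-0.01,0,-0.14,0],[-0.18,-0.01,0,-0.18,0],[-0.18,-0.01,0,-0.19,0],[-0.18,-0.01,0,-0.19,0],[-0.18,-0.01,0,-0.19,0],[-0.18,-0.01,0,-0.19,0]]])

```text
t: 3.15
tool_pos: [0.5028, 0.1458, 0.0259]
orientation: [-0.037, 3.141, 0.0]
force: [-0.0, -0.1, 0.9]
opening: 0.0551
gripper_force: 0.0
```

send_rows(plan=[[[1,0,0,0,0],[1,0,0,0,0],[1,0,0,0,0],[1,0,0,0,0],[1,0,0,0,0],[1,0,0,0,0],[1,0,0,0,0],[1,0,0,0,0]]], force=20)

```text
t: 3.82
tool_pos: [0.5028, 0.1459, 0.026]
orientation: [-0.037, 3.141, 0.001]
force: [-2.0, 2.4, 4.6]
opening: 0.0358
gripper_force: 19.9
```

send_rows(plan=[[[1,0,0,0.04,0],[1,0,0,0.08,0],[1,-0.03,0,0.1,0],[1,-0.06,0,0.1,0],[1,-0.1,0,0.1,0],[1,-0.13,0,0.1,0],[1,-0.15,0,0.1,0],[1,-0.15,0,0.1,0],[1,-0.15,0,0.1,0],[1,-0.15,0,0.1,0]]])

```text
t: 4.65
tool_pos: [0.4726, 0.1457, 0.0456]
orientation: [-0.037, 3.141, 0.0]
force: [-0.0, 0.0, -2.7]
opening: 0.036
gripper_force: 19.9
```

Run:
```python
from h import *
s=telemetry.read_state(); p,d=viewer.read_camera("scene"); q,_=viewer.read_camera("wrist")
a=cv2.resize(p[150:290,310:490],(720,560),interpolation=cv2.INTER_CUBIC)
cv2.imwrite("pics/g1.png",a); cv2.imwrite("pics/g1w.png",q); print(s["tool_pos"],s["force"],s["wrist_torque"],s["opening"])
```

```text
[0.47263039 0.14574947 0.04564817] [-0.01214999  0.04514567 -2.68836908] [-0.00126104  0.02423977 -0.03227064] 0.03601659483545026
```

View pics/g1.png

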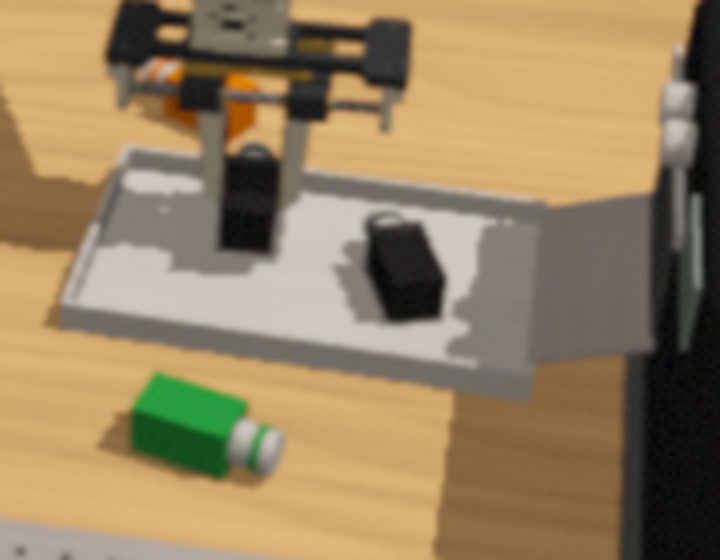

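Head 1 is lifted about 20 mm with its foot low, at crop (248,245). I lower it, lighten the grip and follow the arc about the foot edge.

send_rows(plan=[[[1,0,0,-0.05,0],[1,0,0,-0.098,0],[1,0,0,-0.098,0],[1,0,0,-0.098,0],[1,0,0,-0.098,0]]], force=6)

```text
t: 5.17
tool_pos: [0.472, 0.1456, 0.0254]
orientation: [0.037, -3.14, 0.001]
force: [0.2, 0.2, -2.5]
opening: 0.0361
gripper_force: 6.0
```

send_rows(plan=[[[1,0.018,0,0.03,0],[1,0.037,0,0.056,0],[1,0.063,0,0.083,0],[1,0.089,0,0.106,0],[1,0.12,0,0.125,0],[1,0.151,0,0.14,0],[1,0.185,0,0.15,0],[1,0.22,0,0.156,0],[1,0.256,0,0.157,0],[1,0.292,0,0.154,0],[1,0.326,0,0.147,0],[1,0.36,0,0.135,0],[1,0.36,0,0.135,0],[1,0.36,0,0.135,0],[1,0.36,0,0.135,0],[1,0.36,0,0.135,0]]])

```text
t: 6.5
tool_pos: [0.5441, 0.1457, 0.0528]
orientation: [0.037, -3.141, 0.0]
force: [0.4, -0.1, -2.2]
opening: 0.0359
gripper_force: 6.0
```

Run:
```python
from h import *
s=telemetry.read_state(); p,d=viewer.read_camera("scene")
a=cv2.resize(p[130:270,310:490],(720,560),interpolation=cv2.INTER_CUBIC)
cv2.imwrite("pics/g2.png",a); print(s["tool_pos"],s["force"],s["wrist_torque"],s["opening"])
```

```text
[0.54411622 0.14573875 0.05284636] [ 0.41648439 -0.12704026 -2.16919237] [ 0.0407408   0.04936145 -0.0782077 ] 0.035934729637102855
```

View pics/g2.png

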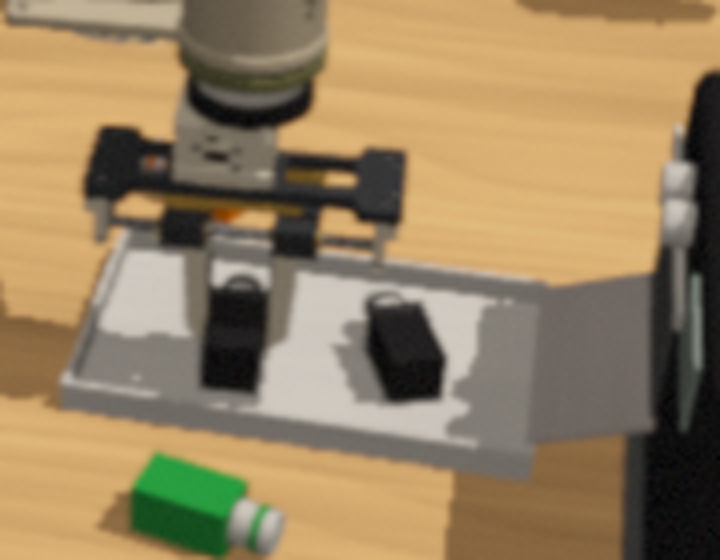

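Head 1 didn't pivot. The pads' friction on the flat housing holds it, and in the crop it is still nearly level at (235,345). I set it back down and regrip it on the round barrel with the fingertips, so that gravity can swing the foot down.

send_rows(plan=[[[1,-0.1,0,0,0],[1,-0.2,0,0,0],[1,-0.3,0,0,0],[1,-0.34,0,-0.03,0],[1,-0.34,0,-0.07,0],[1,-0.34,0,-0.1,0],[1,-0.34,0,-0.12,0],[1,-0.34,0,-0.137,0],[1,-0.34,0,-0.142,0],[1,-0.34,0,-0.142,0],[1,-0.34,0,-0.142,0],[1,-0.34,0,-0.142,0]]])

```text
t: 7.55
tool_pos: [0.4769, 0.1458, 0.0248]
orientation: [-0.037, 3.141, 0.0]
force: [-0.3, 0.5, -2.0]
opening: 0.0359
gripper_force: 6.0
```

send_rows(plan=[[[1,0,0,-0.004,0],[1,0,0,-0.008,0],[1,0,0,-0.011,0],[1,0,0,-0.011,0],[1,0,0,-0.011,0]]])

```text
t: 7.97
tool_pos: [0.4772, 0.1458, 0.0233]
orientation: [-0.037, 3.14, 0.0]
force: [-2.8, -1.6, 6.0]
opening: 0.0363
gripper_force: 6.0
```

Run:
```python
from h import *
s=telemetry.read_state(); p,d=viewer.read_camera("wrist"); P=cloud("wrist",d,s)
print(s["force"],s["wrist_torque"])
m=(abs(P[...,1]-0.1458)<0.005)&(P[...,2]<0.08)&(P[...,2]>0.006)&(P[...,0]>0.40)&(P[...,0]<0.56)
q=P[m]; q=q[np.argsort(q[:,0])]
for a in np.arange(.40,.56,.006):
    k=q[(q[:,0]>=a)&(q[:,0]<a+.006)]
    if len(k): print(round(a+.003,3),np.round(np.median(k[:,2]),4),k[:,2].max().round(4),len(k))
P=cloud("top",viewer.read_camera("top")[1]); k=P[(abs(P[...,1]-.1458)<.008)&(P[...,0]>.4)&(P[...,0]<.56)&(P[...,2]<.1)]
print("top");print(k[np.argsort(k[:,0])][::3].round(3).tolist())
```

```text
[-2.75119505 -1.59014344  5.95958768] [-0.1506121   0.38596639  0.05027903]
0.421 0.0218 0.0238 303
0.439 0.0065 0.0065 1
0.445 0.0305 0.0368 539
0.451 0.0354 0.0378 351
0.457 0.036 0.0378 284
0.463 0.0351 0.0374 311
0.469 0.0361 0.0414 434
0.475 0.0403 0.0421 307
0.481 0.0403 0.0418 296
0.487 0.0402 0.0421 276
0.493 0.0395 0.04 7
0.511 0.0404 0.0416 171
0.517 0.0403 0.0418 249
0.523 0.0403 0.0417 226
0.529 0.0402 0.0416 146
top
[[0.4, 0.14, -0.0], [0.402, 0.15, 0.002], [0.403, 0.142, -0.001], [0.405, 0.153, -0.003], [0.405, 0.143, -0.003], [0.408, 0.153, -0.001], [0.408, 0.14, 0.0], [0.41, 0.147, 0.003], [0.41, 0.14, 0.001], [0.413, 0.153, -0.003], [0.413, 0.148, -0.005], [0.415, 0.145, 0.001], [0.416, 0.143, -0.002], [0.418, 0.145, 0.003], [0.418, 0.151, -0.006], [0.419, 0.141, 0.017], [0.42, 0.147, 0.009], [0.421, 0.145, 0.024], [0.422, 0.143, 0.021], [0.424, 0.153, 0.024], [0.425, 0.14, 0.006], [0.425, 0.151, 0.001], [0.428, 0.153, 0.001], [0.428, 0.148, 0.002], [0.43, 0.153, 0.003], [0.431, 0.146, 0.001], [0.433, 0.154, 0.002], [0.433, 0.148, 0.003], [0.435, 0.153, 0.004], [0.436, 0.143, 0.004], [0.438, 0.145, 0.009], [0.438, 0.151, 0.005], [0.439, 0.138, 0.002], [0.441, 0.151, 0.002], [0.441, 0.143, 0.002], [0.443, 0.148, 0.006], [0.443, 0.151, 0.003], [0.444, 0.141, 0.002], [0.444, 0.149, 0.024], [0.444, 0.144, 0.023], [0.446, 0.145, 0.033], [0.446, 0.148, 0.03], [0.448, 0.148, 0.035], [0.448, 0.143, 0.033], [0.451, 0.14, 0.036], [0.451, 0.138, 0.032]]
```

send_rows(plan=[[[-0.18,0,0,0,0],[-0.18,0,0,0.004,0],[-0.18,0,0,0.008,0],[-0.18,0,0,0.02,0],[-0.18,0,0,0.05,0],[-0.18,-0.05,0,0.053,0],[-0.18,-0.1,0,0.053,0],[-0.18,-0.1,0,0.053,0],[-0.18,-0.1,0,0.053,0],[-0.18,-0.1,0,0.053,0],[-0.18,-0.1,0,0.053,0]]])

```text
t: 8.98
tool_pos: [0.4572, 0.1458, 0.0334]
orientation: [-0.037, 3.141, 0.0]
force: [0.5, 0.0, 0.2]
opening: 0.0551
gripper_force: 0.0
```

send_rows(plan=[[[1,0,0,0,0],[1,0,0,0,0],[1,0,0,0,0],[1,0,0,0,0],[1,0,0,0,0],[1,0,0,0,0],[1,0,0,0,0],[1,0,0,0,0],[1,0,0,0,0]]], force=7)

```text
t: 9.73
tool_pos: [0.4565, 0.1457, 0.033]
orientation: [-0.037, 3.141, -0.0]
force: [-0.2, -1.4, -0.7]
opening: 0.027
gripper_force: 7.0
```

send_rows(plan=[[[1,0.01,0,0.02,0],[1,0.02,0,0.04,0],[1,0.03,0,0.06,0],[1,0.04,0,0.08,0],[1,0.06,0,0.1,0],[1,0.08,0,0.12,0],[1,0.1,0,0.14,0],[1,0.12,0,0.16,0],[1,0.14,0,0.18,0],[1,0.16,0,0.2,0],[1,0.18,0,0.22,0],[1,0.2,0,0.24,0],[1,0.22,0,0.26,0],[1,0.24,0,0.28,0],[1,0.25,0,0.3,0],[1,0.25,0,0.31,0],[1,0.25,0,0.31,0],[1,0.25,0,0.31,0]]])

```text
t: 11.23
tool_pos: [0.5064, 0.1457, 0.095]
orientation: [0.037, -3.141, 0.0]
force: [-0.1, 0.6, -2.3]
opening: 0.0268
gripper_force: 7.0
```

Run:
```python
from h import *
s=telemetry.read_state(); p,d=viewer.read_camera("scene")
a=cv2.resize(p[130:270,310:490],(720,560),interpolation=cv2.INTER_CUBIC)
cv2.imwrite("pics/g3.png",a); print(s["tool_pos"],s["force"],s["wrist_torque"],s["opening"])
```

```text
[0.50640225 0.14574839 0.09502952] [-0.14310319  0.61490469 -2.28773802] [0.04348811 0.05447888 0.02187217] 0.02679851734853774
```

View pics/g3.png

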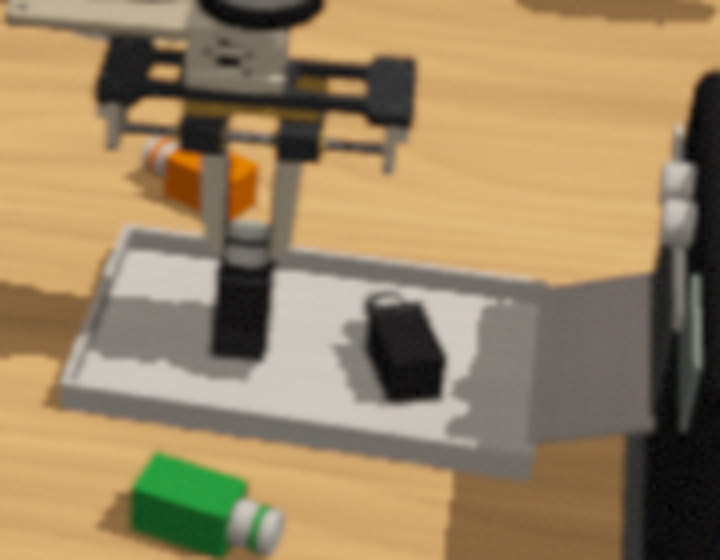

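Head 1 now hangs upright under the fingers: lens at crop (248,235), foot at (240,355). I measure its tilt from the depth picture.

```bash
cat >> h.py <<'E'
def tilt(n="scene"):
    s=telemetry.read_state(); p,d=viewer.read_camera(n); P=cloud(n,d)
    c=np.array(s["tool_pos"])
    m=(np.hypot(P[...,0]-c[0],P[...,1]-c[1])<.035)&(P[...,2]<c[2]-.022)&(P[...,2]>c[2]-.085)&(p.max(2)<60)
    q=P[m]; 
    w=q[(q[:,2]<c[2]-.03)]
    best=None;rng=np.random.default_rng(0)
    for _ in range(300):
        a=w[rng.choice(len(w),3,replace=False)]; N=np.cross(a[1]-a[0],a[2]-a[0]); L=np.linalg.norm(N)
        if L<1e-5: continue
        N/=L; i=abs((w-a[0])@N)<.0025
        if abs(N[2])<.6 and (best is None or i.sum()>best.sum()): best=i
    f=w[best]; N=np.linalg.svd(f-f.mean(0))[2][2]; N*=np.sign(N[0])
    print("n",len(w),best.sum(),"face normal",N.round(3),"tilt",np.arcsin(N[2]).round(3),"centre",f.mean(0).round(4),"zmin",np.percentile(q[:,2],[1,99]).round(4))
E
python3 -c "
from h import *
tilt()"
```

```text
n 126 98 face normal [0.958 0.05  0.284] tilt 0.288 centre [0.5353 0.1457 0.0498] zmin [0.0318 0.0717]
```

send_rows(plan=[[[1,0,0,-0.015,0],[1,0,0,-0.03,0],[1,0.02,0,-0.032,0],[1,0.04,0,-0.034,0],[1,0.06,0,-0.036,0],[1,0.08,0,-0.038,0],[1,0.1,0,-0.04,0],[1,0.12,0,-0.042,0],[1,0.14,0,-0.043,0],[1,0.14,0,-0.044,0],[1,0.14,0,-0.044,0],[1,0.14,0,-0.044,0]]])

```text
t: 12.33
tool_pos: [0.5353, 0.146, 0.0868]
orientation: [-0.037, 3.14, 0.001]
force: [2.1, 1.0, 5.2]
opening: 0.0265
gripper_force: 7.0
```

```bash
python3 -c "
from h import *
print(telemetry.read_state()['force'])
tilt()"
```

```text
[2.06452818 1.04016132 5.23619366]
n 192 161 face normal [0.997 0.011 0.081] tilt 0.081 centre [0.5499 0.1461 0.0328] zmin [0.0097 0.0648]
```

send_rows(plan=[[[1,0,0,0,0],[1,0,0,0,0],[1,0,0,0.03,0],[1,0,0,0.08,0],[1,0,0,0.15,0],[1,0,0,0.22,0],[1,0,0,0.3,0],[1,0,0,0.38,0],[1,0,0,0.45,0],[1,0,0,0.5,0],[1,0,0,0.55,0],[1,0,0,0.57,0],[1,0,0,0.575,0],[1,0,0,0.575,0]]], force=15)

```text
t: 13.55
tool_pos: [0.5344, 0.1457, 0.201]
orientation: [0.037, -3.141, 0.0]
force: [0.2, 0.0, -3.0]
opening: 0.0268
gripper_force: 15.0
```

send_rows(plan=[[[1,-0.03,-0.04,0,-0.02],[1,-0.06,-0.1,0,-0.05],[1,-0.1,-0.18,0,-0.08],[1,-0.14,-0.26,0,-0.11],[1,-0.18,-0.35,0,-0.14],[1,-0.22,-0.44,0,-0.17],[1,-0.26,-0.53,0,-0.2],[1,-0.3,-0.62,0,-0.23],[1,-0.34,-0.71,0,-0.26],[1,-0.38,-0.8,0,-0.28],[1,-0.4,-0.88,0,-0.3],[1,-0.42,-0.94,0,-0.31],[1,-0.44,-0.98,0,-0.32],[1,-0.45,-1,0,-0.32],[1,-0.45,-1,0,-0.32]]])

```text
t: 14.8
tool_pos: [0.4437, -0.0551, 0.2009]
orientation: [-0.49, -3.102, 0.0]
force: [-0.5, 0.4, -1.3]
opening: 0.0267
gripper_force: 15.0
```

send_rows(plan=[[[1,0,-0.04,0,0],[1,0,-0.1,0,0],[1,0,-0.18,0,0],[1,0,-0.26,0,0],[1,0,-0.35,0,0],[1,0,-0.44,0,0],[1,0.02,-0.53,0,0],[1,0.04,-0.62,0,0],[1,0.06,-0.71,0,0],[1,0.08,-0.8,0,0],[1,0.1,-0.88,0,0],[1,0.12,-0.94,0,0],[1,0.12,-0.98,0,0],[1,0.12,-1,0,0],[1,0.12,-1,0,0]]])

```text
t: 16.05
tool_pos: [0.4684, -0.2545, 0.201]
orientation: [-0.488, -3.103, -0.0]
force: [-0.3, 1.0, -1.8]
opening: 0.0268
gripper_force: 15.0
```

Run:
```python
from h import *
s=telemetry.read_state(); print(s['t'],s['tool_pos'],s['orientation'],s['force'],s['opening'])
tilt()
p,d=viewer.read_camera("top"); P=cloud("top",d); Q=P[170:260,355:485].reshape(-1,3); 
g=Q[(Q[:,2]>0.028)&(Q[:,2]<0.042)]; print("crate",cv2.minAreaRect((g[:,:2]*1000).astype(np.float32)))
```

```text
16.05 [ 0.4684131  -0.25454747  0.20100972] [-4.87826908e-01 -3.10296804e+00 -3.27372988e-04] [-0.31335205  0.95876561 -1.84452936] 0.02675525165780966
n 260 135 face normal [ 0.949 -0.31   0.049] tilt 0.049 centre [ 0.4831 -0.2564  0.1494] zmin [0.1251 0.1787]
crate ((503.48931884765625, -238.34469604492188), (243.9157257080078, 67.14641571044922), 71.13363647460938)
```

send_rows(plan=[[[1,0.02,-0.08,0,0],[1,0.04,-0.16,0,0],[1,0.05,-0.24,0,0],[1,0.05,-0.3,0,0],[1,0.05,-0.3,0,0],[1,0.05,-0.3,0,0],[1,0.05,-0.3,-0.06,0],[1,0.05,-0.3,-0.12,0],[1,0.05,-0.3,-0.18,0],[1,0.05,-0.3,-0.24,0],[1,0.05,-0.3,-0.3,0],[1,0.05,-0.3,-0.36,0],[1,0.05,-0.3,-0.4,0],[1,0.05,-0.3,-0.425,0],[1,0.05,-0.3,-0.425,0],[1,0.05,-0.3,-0.425,0]]])

```text
t: 17.48
tool_pos: [0.4786, -0.3143, 0.1162]
orientation: [-0.488, -3.103, -0.0]
force: [-0.3, -0.1, -1.5]
opening: 0.0265
gripper_force: 15.0
```

Run:
```python
from h import *
s=telemetry.read_state(); print(s['tool_pos'],s['force'],s['wrist_torque'])
tilt()
p,d=viewer.read_camera("top"); q,_=viewer.read_camera("scene")
cv2.imwrite("pics/c1.png",np.hstack([cv2.resize(p[175:255,370:480],(440,320),interpolation=cv2.INTER_CUBIC),cv2.resize(q[150:230,185:285],(350,320),interpolation=cv2.INTER_CUBIC)]))
```

```text
[ 0.47855484 -0.31431298  0.11618914] [-0.26613599 -0.11212685 -1.49338603] [-0.02059994  0.02815521 -0.0401379 ]
n 252 122 face normal [ 0.949 -0.309  0.061] tilt 0.061 centre [ 0.4937 -0.3155  0.0614] zmin [0.0362 0.094 ]
```

View pics/c1.png

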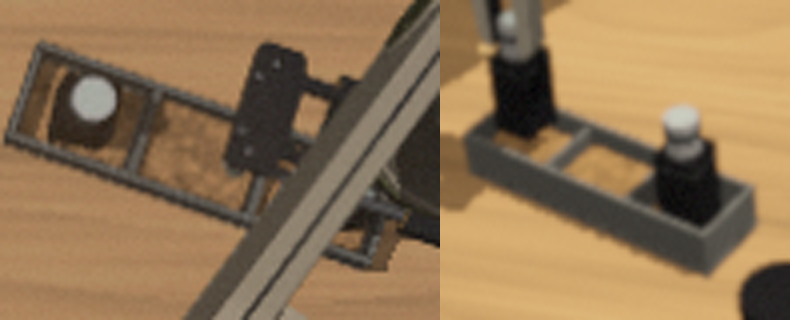

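The right panel shows head 1 upright over the free end cell (crop 523,95), inside the walls. I feel for the pad with a light grip.

send_rows(plan=[[[1,0,0,-0.005,0],[1,0,0,-0.01,0],[1,0,0,-0.015,0],[1,0,0,-0.02,0],[1,0,0,-0.025,0],[1,0,0,-0.03,0],[1,0,0,-0.035,0],[1,0,0,-0.04,0],[1,0,0,-0.04,0]]], force=8)

```text
t: 18.38
tool_pos: [0.4784, -0.3141, 0.1079]
orientation: [-0.488, -3.103, -0.0]
force: [-0.2, -0.1, -3.1]
opening: 0.0265
gripper_force: 8.0
```

send_rows(plan=[[[1,0,0,-0.005,0],[1,0,0,-0.01,0],[1,0,0,-0.01,0]]])

```text
t: 18.63
tool_pos: [0.4784, -0.3142, 0.106]
orientation: [-0.487, -3.103, -0.0]
force: [0.1, -0.1, -1.5]
opening: 0.0268
gripper_force: 8.0
```

send_rows(plan=[[[1,0,0,-0.005,0],[1,0,0,-0.01,0],[1,0,0,-0.01,0]]])

```text
t: 18.88
tool_pos: [0.4784, -0.3142, 0.104]
orientation: [-0.487, -3.103, -0.0]
force: [-0.5, 0.1, -1.6]
opening: 0.0266
gripper_force: 8.0
```

send_rows(plan=[[[1,0,0,-0.005,0],[1,0,0,-0.01,0],[1,0,0,-0.01,0]]])

```text
t: 19.13
tool_pos: [0.4784, -0.3142, 0.102]
orientation: [-0.487, -3.103, -0.0]
force: [0.2, 0.2, -2.4]
opening: 0.027
gripper_force: 8.0
```

send_rows(plan=[[[1,0,0,-0.005,0],[1,0,0,-0.01,0],[1,0,0,-0.01,0]]])

```text
t: 19.38
tool_pos: [0.4785, -0.3143, 0.1001]
orientation: [-0.488, -3.104, -0.0]
force: [-0.0, -0.3, -2.1]
opening: 0.0264
gripper_force: 8.0
```

send_rows(plan=[[[1,0,0,-0.005,0],[1,0,0,-0.01,0],[1,0,0,-0.01,0]]])

```text
t: 19.63
tool_pos: [0.4797, -0.3147, 0.0996]
orientation: [0.487, 3.101, -0.001]
force: [1.1, 1.3, 4.6]
opening: 0.0264
gripper_force: 8.0
```

```bash
python3 -c "
from h import *
print(telemetry.read_state()['force'],telemetry.read_state()['wrist_torque']); tilt()"
```

```text
[1.09171135 1.29807801 4.57478097] [ 0.18959817 -0.207785   -0.08978037]
n 244 112 face normal [ 0.958 -0.286  0.008] tilt 0.008 centre [ 0.4944 -0.3164  0.0458] zmin [0.0232 0.077 ]
```

send_rows(plan=[[[0.38,0,0,0.001,0],[0.34,0,0,0.001,0],[0.3,0,0,0.001,0],[0.2,0,0,0.001,0],[0.05,0,0,0.001,0],[-0.1,0,0,0.001,0],[-0.1,0,0,0.001,0],[-0.1,0,0,0.05,0],[-0.1,0,0,0.15,0],[-0.1,0,0,0.3,0],[-0.1,0,0,0.45,0],[-0.1,0,0,0.6,0],[-0.1,0,0,0.6,0]]])

```text
t: 20.77
tool_pos: [0.4812, -0.3164, 0.2269]
orientation: [0.486, 3.094, -0.009]
force: [1.5, -0.7, 0.6]
opening: 0.0511
gripper_force: 0.0
```

Run:
```python
from h import *
s=telemetry.read_state(); print(s['t'],s['tool_pos'],s['force'],s['opening'])
p,d=viewer.read_camera("scene"); P=cloud("scene",d)
w=P[(np.hypot(P[...,0]-.479,P[...,1]+.314)<.035)&(P[...,2]>.035)&(P[...,2]<.13)]; print(len(w),w[w[:,2]>.085].mean(0).round(4),w[:,2].max())
p,d=viewer.read_camera("top"); P=cloud("top",d); m=(P[...,0]>.43)&(P[...,0]<.58)&(P[...,1]>.19)&(P[...,1]<.3)&(P[...,2]>.034)&(P[...,2]<.05)&(p.max(2)<60)
print(cv2.minAreaRect((P[m][:,:2]*1000).astype(np.float32)))
```

```text
20.7667 [ 0.48121977 -0.31639389  0.22692109] [ 1.49612681 -0.68053065  0.62048306] 0.05114980262167667
390 [ 0.4834 -0.3113  0.0972] 0.10522429807844802
((522.4879760742188, 248.54344177246094), (59.16044235229492, 33.127357482910156), 19.90330696105957)
```

send_rows(plan=[[[-0.18,0,0.15,0,0.1],[-0.18,0,0.35,0,0.2],[-0.18,0,0.55,0,0.3],[-0.18,0,0.75,0,0.4],[-0.18,0,0.95,0,0.5],[-0.18,0,1,0,0.6],[-0.18,0,1,0,0.623]]])

```text
t: 21.45
tool_pos: [0.4778, -0.1112, 0.217]
orientation: [0.547, -3.092, -0.003]
force: [-0.4, -0.7, -0.5]
opening: 0.0546
gripper_force: 0.0
```

send_rows(plan=[[[-0.18,0,0.2,0,0],[-0.18,0,0.4,0,0],[-0.18,0,0.6,0,0],[-0.18,0,0.8,0,0],[-0.18,0,1,0,0],[-0.18,0,1,0,0]]])

```text
t: 21.95
tool_pos: [0.4778, 0.0908, 0.2173]
orientation: [0.536, -3.094, -0.004]
force: [0.0, 0.1, -0.1]
opening: 0.0548
gripper_force: 0.0
```

send_rows(plan=[[[-0.18,0,0.2,0,0],[-0.18,0,0.4,0,0],[-0.18,0,0.6,0,0],[-0.18,0,0.75,-0.2,0],[-0.18,0,0.75,-0.4,0],[-0.18,0,0.75,-0.6,0],[-0.18,0,0.75,-0.7,0],[-0.18,0,0.75,-0.75,0],[-0.18,0,0.75,-0.75,0],[-0.18,0,0.75,-0.75,0],[-0.18,0,0.75,-0.75,0]]])

```text
t: 22.87
tool_pos: [0.4805, 0.2357, 0.0705]
orientation: [-0.53, 3.093, 0.001]
force: [0.3, 0.7, 0.0]
opening: 0.0548
gripper_force: 0.0
```

send_rows(plan=[[[-0.18,0.01,-0.005,-0.05,0],[-0.18,0.01,-0.005,-0.1,0],[-0.18,0.01,-0.005,-0.15,0],[-0.18,0.01,-0.005,-0.187,0],[-0.18,0.01,-0.005,-0.187,0],[-0.18,0.01,-0.005,-0.187,0],[-0.18,0.01,-0.005,-0.187,0],[1,0.01,-0.005,-0.187,0],[1,0.01,-0.005,-0.187,0],[1,0.01,-0.005,-0.187,0],[1,0.01,-0.005,-0.187,0],[1,0.01,-0.005,-0.187,0],[1,0.01,-0.005,-0.187,0],[1,0.01,-0.005,-0.187,0],[1,0.01,-0.005,-0.187,0]]], force=7)

```text
t: 24.12
tool_pos: [0.4806, 0.2348, 0.031]
orientation: [-0.533, 3.096, 0.0]
force: [-1.0, 0.3, 2.6]
opening: 0.0267
gripper_force: 7.0
```

send_rows(plan=[[[1,0.01,0.003,0.02,0],[1,0.02,0.006,0.04,0],[1,0.03,0.01,0.06,0],[1,0.04,0.014,0.08,0],[1,0.057,0.02,0.1,0],[1,0.075,0.027,0.12,0],[1,0.094,0.033,0.14,0],[1,0.113,0.04,0.16,0],[1,0.132,0.047,0.18,0],[1,0.15,0.053,0.2,0],[1,0.17,0.06,0.22,0],[1,0.188,0.067,0.24,0],[1,0.207,0.074,0.26,0],[1,0.226,0.08,0.28,0],[1,0.236,0.084,0.3,0],[1,0.236,0.084,0.32,0],[1,0.236,0.084,0.32,0],[1,0.236,0.084,0.32,0]]])

```text
t: 25.62
tool_pos: [0.5278, 0.2516, 0.0951]
orientation: [-0.533, 3.096, 0.0]
force: [-0.3, 0.2, -1.6]
opening: 0.0266
gripper_force: 7.0
```

```bash
python3 -c "
from h import *
print(telemetry.read_state()['force'],telemetry.read_state()['wrist_torque']); tilt()"
```

```text
[-0.30826144  0.24355385 -1.55296198] [ 0.06954093  0.08196872 -0.00113009]
n 7 7 face normal [ 0.066 -0.994 -0.09 ] tilt -0.091 centre [0.5587 0.2428 0.0535] zmin [0.0426 0.0729]
```

Run:
```python
from h import *
p,d=viewer.read_camera("scene"); P=cloud("scene",d)
cv2.imwrite("pics/g4.png",cv2.resize(p[130:270,330:510],(720,560),interpolation=cv2.INTER_CUBIC))
m=(abs(P[...,0]-.56)<.07)&(abs(P[...,1]-.25)<.05)&(P[...,2]>.012)&(P[...,2]<.09)
v,u=np.where(m); print(m.sum(),u.min(),u.max(),v.min(),v.max()); q=P[m]; print(np.percentile(q,[1,50,99],axis=0).round(3))
```

```text
718 388 429 197 244
[[0.526 0.205 0.012]
 [0.568 0.258 0.055]
 [0.606 0.296 0.089]]
```

View pics/g4.png

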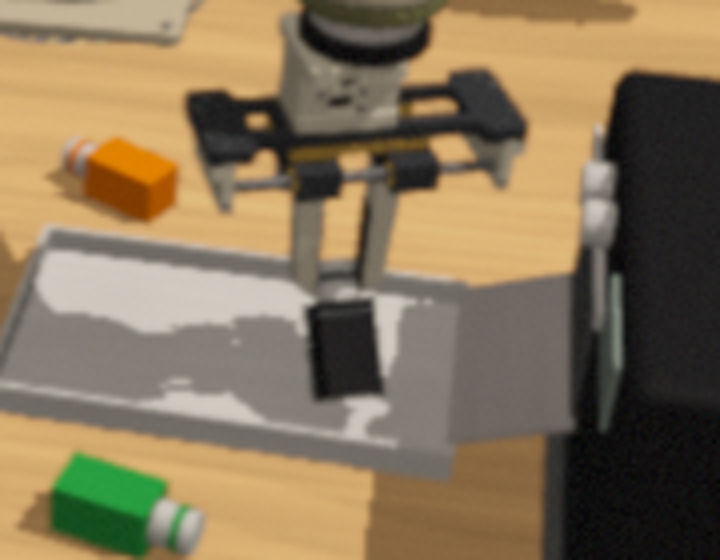

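Head 2 hangs tilted at crop (345,345), foot forward. The friction holds it. I loosen the grip a little so that it swings on.

send_rows(plan=[[[1,0,0,0,0],[1,0,0,0,0],[1,0,0,0,0]]], force=5)

```text
t: 25.97
tool_pos: [0.5275, 0.2515, 0.0946]
orientation: [0.533, -3.096, 0.0]
force: [0.1, -0.5, -1.9]
opening: 0.0267
gripper_force: 5.0
```

send_rows(plan=[[[1,0,0,0,0],[1,0,0,0,0],[1,0,0,0,0],[1,0,0,0,0]]], force=4)

```text
t: 26.3
tool_pos: [0.5277, 0.2515, 0.0949]
orientation: [-0.533, 3.096, 0.0]
force: [-0.9, -1.1, -1.0]
opening: 0.0268
gripper_force: 4.0
```

```bash
cat >> h.py <<'E'
def tilt2(ax,rad=.075):
    s=telemetry.read_state(); p,d=viewer.read_camera("scene"); P=cloud("scene",d); c=np.array(s["tool_pos"])
    ax=np.array(ax)/np.hypot(*ax); r=P[...,:2]-c[:2]; u=r@ax; v=r@np.array([-ax[1],ax[0]])
    m=(abs(v)<.014)&(u>-.03)&(u<rad)&(P[...,2]<c[2]-.02)&(P[...,2]>.012)&(p.max(2)<90)
    U=u[m]; Z=P[...,2][m]
    best=None;rng=np.random.default_rng(0)
    for _ in range(300):
        i,j=rng.choice(len(U),2,replace=False); n=np.array([Z[j]-Z[i],U[i]-U[j]]); L=np.hypot(*n)
        if L<.015: continue
        k=abs((U-U[i])*n[0]+(Z-Z[i])*n[1])/L<.002
        if best is None or k.sum()>best.sum(): best=k
    l=cv2.fitLine(np.c_[U[best],Z[best]].astype(np.float32),cv2.DIST_L2,0,.01,.01).ravel()
    print("n",m.sum(),best.sum(),"phi deg",np.degrees(np.arctan2(abs(l[1]),abs(l[0]))*(-np.sign(l[0]*l[1]))).round(1),"u range",np.percentile(U[best],[2,98]).round(4),"z",np.percentile(Z[best],[2,98]).round(4),s["tool_pos"].__repr__(),s["force"][2])
E
python3 -c "
from h import *
tilt2([.943,.334])"
```

```text
n 248 168 phi deg 80.7 u range [0.0172 0.0281] z [0.0146 0.0694] array([0.52773599, 0.25154261, 0.09485087]) -0.9524663613522014
```

send_rows(plan=[[[1,0,0,-0.01,0],[1,0,0,-0.02,0],[1,0.01,0.003,-0.03,0],[1,0.02,0.007,-0.034,0],[1,0.035,0.012,-0.036,0],[1,0.05,0.018,-0.038,0],[1,0.065,0.023,-0.04,0],[1,0.08,0.028,-0.042,0],[1,0.094,0.033,-0.044,0],[1,0.094,0.033,-0.044,0],[1,0.094,0.033,-0.044,0]]], force=7)

```text
t: 27.27
tool_pos: [0.5474, 0.2585, 0.0872]
orientation: [-0.532, 3.094, 0.001]
force: [-1.8, -0.1, 9.5]
opening: 0.0267
gripper_force: 7.0
```

```bash
python3 -c "
from h import *
print(telemetry.read_state()['wrist_torque']); tilt2([.943,.334]); tilt()"
```

```text
[-0.05323557  0.30626966  0.02804594]
n 194 142 phi deg -86.8 u range [0.0081 0.0132] z [0.0135 0.0647] array([0.5474119 , 0.25851944, 0.08723483]) 9.492803040578611
n 226 162 face normal [ 0.934  0.35  -0.069] tilt -0.069 centre [0.5583 0.2592 0.0335] zmin [0.0095 0.0648]
```

send_rows(plan=[[[1,0,0,0,0],[1,0,0,0,0],[1,0,0,0.03,0],[1,0,0,0.08,0],[1,0,0,0.15,0],[1,0,0,0.22,0],[1,0,0,0.3,0],[1,0,0,0.38,0],[1,0,0,0.45,0],[1,0,0,0.5,0],[1,0,0,0.55,0],[1,0,0,0.58,0],[1,0,0,0.59,0],[1,0,0,0.59,0]]], force=15)

```text
t: 28.53
tool_pos: [0.5467, 0.2582, 0.2044]
orientation: [-0.533, 3.096, 0.0]
force: [0.5, -0.2, -1.9]
opening: 0.0268
gripper_force: 15.0
```

send_rows(plan=[[[1,-0.03,-0.04,0,-0.03],[1,-0.06,-0.1,0,-0.08],[1,-0.1,-0.18,0,-0.13],[1,-0.15,-0.26,0,-0.18],[1,-0.2,-0.35,0,-0.23],[1,-0.25,-0.44,0,-0.28],[1,-0.3,-0.53,0,-0.34],[1,-0.35,-0.62,0,-0.4],[1,-0.4,-0.71,0,-0.46],[1,-0.45,-0.8,0,-0.52],[1,-0.48,-0.88,0,-0.57],[1,-0.51,-0.94,0,-0.61],[1,-0.53,-0.98,0,-0.63],[1,-0.535,-1,0,-0.632],[1,-0.535,-1,0,-0.632]]])

```text
t: 29.78
tool_pos: [0.4393, 0.0576, 0.2036]
orientation: [-0.502, -3.101, 0.0]
force: [-1.1, 0.1, -2.1]
opening: 0.0267
gripper_force: 15.0
```

send_rows(plan=[[[1,0,-0.04,0,0],[1,0,-0.1,0,0],[1,0,-0.18,0,0],[1,0,-0.26,0,0],[1,0,-0.35,0,0],[1,0,-0.44,0,0],[1,0,-0.53,0,0],[1,0,-0.62,0,0],[1,0,-0.71,0,0],[1,0,-0.8,0,0],[1,0,-0.88,0,0],[1,0,-0.94,0,0],[1,0,-0.98,0,0],[1,0,-1,0,0],[1,0,-1,0,0]]])

```text
t: 31.03
tool_pos: [0.4396, -0.1422, 0.2039]
orientation: [-0.503, -3.101, -0.0]
force: [-1.1, 0.6, -1.6]
opening: 0.0269
gripper_force: 15.0
```

send_rows(plan=[[[1,0,-0.06,0,0],[1,0,-0.14,0,0],[1,0,-0.24,0,0],[1,0,-0.34,0,0],[1,0.03,-0.43,0,0],[1,0.08,-0.48,0,0],[1,0.14,-0.49,0,0],[1,0.2,-0.49,0,0],[1,0.26,-0.49,0,0],[1,0.3,-0.49,0,0],[1,0.33,-0.49,0,0],[1,0.34,-0.49,0,0],[1,0.34,-0.49,0,0],[1,0.34,-0.49,0,0]]])

```text
t: 32.2
tool_pos: [0.5073, -0.2398, 0.204]
orientation: [-0.502, -3.101, 0.0]
force: [0.4, -1.3, -1.4]
opening: 0.0267
gripper_force: 15.0
```

```bash
python3 -c "
from h import *
s=telemetry.read_state(); print(s['tool_pos'],s['orientation'],s['force'],s['opening'],s['t']); tilt2([.948,-.318]); tilt()"
```

```text
[ 0.5072744  -0.23977602  0.20398082] [-5.01638360e-01 -3.10094369e+00  2.29696381e-05] [ 0.41205676 -1.30832161 -1.42465522] 0.026718392980187782 32.2
n 214 116 phi deg -85.1 u range [0.0075 0.0142] z [0.1262 0.1809] array([ 0.5072744 , -0.23977602,  0.20398082]) -1.4246552249172133
n 260 136 face normal [ 0.949 -0.304 -0.086] tilt -0.086 centre [ 0.5175 -0.2407  0.1507] zmin [0.1267 0.1816]
```

send_rows(plan=[[[1,0.015,-0.005,-0.05,0],[1,0.015,-0.005,-0.1,0],[1,0.015,-0.005,-0.16,0],[1,0.015,-0.005,-0.22,0],[1,0.015,-0.005,-0.28,0],[1,0.015,-0.005,-0.33,0],[1,0.015,-0.005,-0.37,0],[1,0.015,-0.005,-0.4,0],[1,0.015,-0.005,-0.42,0],[1,0.015,-0.005,-0.43,0],[1,0.015,-0.005,-0.44,0],[1,0.015,-0.005,-0.44,0],[1,0.015,-0.005,-0.44,0]]])

```text
t: 33.38
tool_pos: [0.5108, -0.241, 0.1165]
orientation: [0.502, 3.1, -0.0]
force: [0.2, 0.1, -2.1]
opening: 0.0268
gripper_force: 15.0
```

send_rows(plan=[[[1,0,0,-0.005,0],[1,0,0,-0.01,0],[1,0,0,-0.015,0],[1,0,0,-0.02,0],[1,0,0,-0.02,0]]], force=7)

```text
t: 33.8
tool_pos: [0.5104, -0.2408, 0.1118]
orientation: [-0.502, -3.101, -0.0]
force: [0.0, 0.2, -2.7]
opening: 0.0271
gripper_force: 7.0
```

send_rows(plan=[[[1,0,0,-0.005,0],[1,0,0,-0.01,0],[1,0,0,-0.015,0],[1,0,0,-0.015,0]]])

```text
t: 34.13
tool_pos: [0.5104, -0.2408, 0.1087]
orientation: [-0.502, -3.101, -0.0]
force: [-0.3, 0.1, -1.0]
opening: 0.0266
gripper_force: 7.0
```

```bash
python3 -c "
from h import *
s=telemetry.read_state(); print(s['tool_pos'],s['force'],s['t']); tilt2([.948,-.318])"
```

```text
[ 0.51035862 -0.24077875  0.10871446] [-0.31701995  0.07268038 -1.02995294] 34.1333
n 209 111 phi deg -85.8 u range [0.0077 0.0134] z [0.028  0.0869] array([ 0.51035862, -0.24077875,  0.10871446]) -1.029952937515577
```

send_rows(plan=[[[1,0,0,-0.005,0],[1,0,0,-0.01,0],[1,0,0,-0.015,0],[1,0,0,-0.015,0]]])

```text
t: 34.52
tool_pos: [0.5104, -0.2408, 0.1057]
orientation: [-0.502, -3.101, -0.0]
force: [0.7, -0.2, -1.8]
opening: 0.027
gripper_force: 7.0
```

send_rows(plan=[[[1,0,0,-0.005,0],[1,0,0,-0.01,0],[1,0,0,-0.01,0]]])

```text
t: 34.77
tool_pos: [0.5104, -0.2408, 0.1038]
orientation: [-0.502, -3.101, -0.0]
force: [-1.0, -0.2, -2.0]
opening: 0.0267
gripper_force: 7.0
```

send_rows(plan=[[[1,0,0,-0.005,0],[1,0,0,-0.01,0],[1,0,0,-0.01,0]]])

```text
t: 35.02
tool_pos: [0.5108, -0.241, 0.1024]
orientation: [0.502, 3.101, -0.0]
force: [-0.8, -0.3, 0.5]
opening: 0.0271
gripper_force: 7.0
```

send_rows(plan=[[[1,0,0,0,0],[1,0,0,-0.003,0],[1,0,0,-0.006,0],[1,0,0,-0.006,0]]], force=5)

```text
t: 35.35
tool_pos: [0.5112, -0.2412, 0.102]
orientation: [0.502, 3.1, -0.001]
force: [-1.3, 0.4, 5.9]
opening: 0.0268
gripper_force: 5.0
```

```bash
python3 -c "
from h import *
s=telemetry.read_state(); print(s['tool_pos'],s['force'],s['wrist_torque']); tilt2([.948,-.318]); tilt()"
```

```text
[ 0.51123011 -0.24123538  0.1019737 ] [-1.25704754  0.35561526  5.93622063] [0.15612847 0.19687969 0.00701677]
n 200 110 phi deg -85.2 u range [0.0068 0.0136] z [0.0228 0.0796] array([ 0.51123011, -0.24123538,  0.1019737 ]) 5.936220633262316
n 249 134 face normal [ 0.955 -0.282 -0.09 ] tilt -0.09 centre [ 0.5211 -0.2426  0.0482] zmin [0.0241 0.0796]
```

Contact is felt, but the head still leans about 5°. I shift the barrel back against the foot's friction to level it.

send_rows(plan=[[[1,-0.006,0.002,0,0],[1,-0.012,0.004,0,0],[1,-0.018,0.006,-0.001,0],[1,-0.024,0.008,-0.002,0],[1,-0.03,0.01,-0.003,0],[1,-0.034,0.0115,-0.003,0],[1,-0.034,0.0115,-0.003,0]]])

```text
t: 36.03
tool_pos: [0.504, -0.2387, 0.1006]
orientation: [0.502, 3.1, -0.001]
force: [1.7, -0.3, 3.7]
opening: 0.027
gripper_force: 5.0
```

```bash
python3 -c "
from h import *
s=telemetry.read_state(); print(s['tool_pos'],s['force'],s['wrist_torque']); tilt2([.948,-.318]); tilt()"
```

```text
[ 0.50402921 -0.23874329  0.10057413] [ 1.72131223 -0.30070305  3.72343301] [-0.06462724 -0.29905047  0.02156183]
n 215 111 phi deg -89.9 u range [0.0124 0.0161] z [0.0219 0.0801] array([ 0.50402921, -0.23874329,  0.10057413]) 3.7234330139405083
n 252 131 face normal [ 0.951 -0.308  0.029] tilt 0.029 centre [ 0.518  -0.2425  0.0464] zmin [0.0232 0.0783]
```

Upright now (φ ≈ 90°) and resting with about 5 N. I release it slowly and back off.

send_rows(plan=[[[0.4,0,0,0.001,0],[0.37,0,0,0.001,0],[0.33,0,0,0.001,0],[0.2,0,0,0.001,0],[0.05,0,0,0.001,0],[0.0,0,0,0.001,0],[0.0,0,0,0.001,0],[0.0,0,0,0.05,0],[0.0,0,0,0.15,0],[0.0,0,0,0.3,0],[0.0,0,0,0.45,0],[0.0,0,0,0.6,0],[0.0,-0.2,0,0.6,0],[0.0,-0.4,0.2,0.6,0],[0.0,-0.4,0.4,0.6,0],[0.0,-0.4,0.6,0.6,0],[0.0,-0.4,0.8,0.6,0],[0.0,-0.4,0.9,0.6,0],[0.0,-0.4,0.9,0.6,0],[0.0,-0.4,0.9,0.6,0]]])

```text
t: 37.8
tool_pos: [0.4239, -0.0575, 0.2212]
orientation: [0.497, 3.1, -0.001]
force: [-0.6, -0.7, -0.4]
opening: 0.0464
gripper_force: 0.0
```

Run:
```python
from h import *
s=telemetry.read_state(); print(s['t'],s['tool_pos'],s['force'],s['opening'])
p,d=viewer.read_camera("top"); q,_=viewer.read_camera("scene"); P=cloud("top",d)
m=(P[...,2]>.088)&(P[...,2]<.125)&(P[...,0]>.44)&(P[...,0]<.57)&(P[...,1]>-.36)&(P[...,1]<-.12)&(p.min(2)>90)
k,l,st,ce=cv2.connectedComponentsWithStats(m.astype(np.uint8))
for i in range(1,k):
    if st[i,4]>10: print(ce[i].round(1),st[i,4],np.median(P[l==i],0).round(4))
cv2.imwrite("pics/f.png",np.hstack([cv2.resize(p[175:255,370:480],(440,320),interpolation=cv2.INTER_CUBIC),cv2.resize(q[150:230,185:285],(350,320),interpolation=cv2.INTER_CUBIC)]))
```

```text
37.8 [ 0.42391245 -0.05747518  0.22124216] [-0.64139918 -0.67052823 -0.39478347] 0.04636999110231472
[425.6 210.2] 96 [ 0.5011 -0.2376  0.1048]
[457.2 219.9] 81 [ 0.4787 -0.3145  0.1032]
```

View pics/f.png

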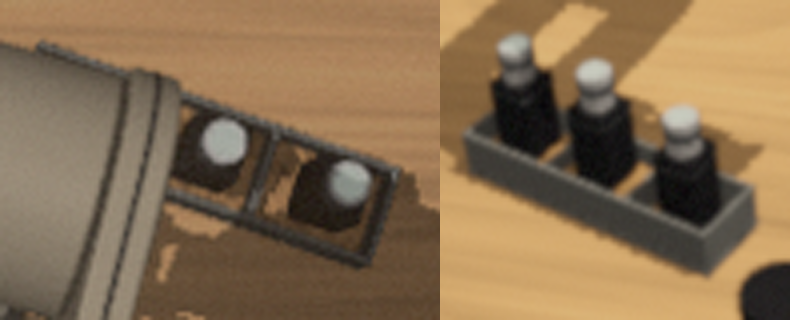

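All three heads stand upright, one per cell (right panel: lenses at (515,50), (595,75), (682,120)), and the gripper is clear. I hand the job in.

```bash
python3 -c "
from plant import order
print(order.close_job())"
```

```text
the job is handed in; nothing more can be done
None
```

Both camera heads from the tray stand upright, lens up, each in its own crate cell. The gripper is clear, and the job was handed in after about 38 s of robot time; no verdict was returned.

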